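# Stand the slumped carton up and shut the tub

### The arm

A 7-joint arm with a two-finger parallel gripper is mounted at the origin on the work surface. World frame = base frame: x ahead of the robot, y to its left, z up, the work surface at z = 0. Lengths are in m, angles in rad, forces in N, time in s.
With the tool pointing down it reaches from about 0.4 to 0.875 m from the base axis. Payload 19.3 kg.
Tool frame: the origin (TCP) lies midway between the tips of the shut fingers; the grasp point (between the pads) lies 19 mm behind it; z points along the fingers, y is the line along which they close (so a half turn about z gives the same grasp; the last joint's range is limited). The gripper opens to 85 mm and grips with 20 to 120 N. Pads are 22 mm wide; open, the fingers measure 114 mm over their backs; the gripper's body (76 mm by 85 mm) begins 54 mm behind the grasp point. The pads swing forward as they close: fully open they stand 13 mm farther back than shut.
Start: joints at [-1.345, 0.521, -0.036, 1.599, 0.021, 1.021, -0.113], TCP at [0.182, 0.598, 0.231] pointing down, gripper open.
Joint ranges: [-2.91, 2.91], [-0.3, 2.13], [-1.5, 1.42], [0.17, 2.43], [-1.26, 4.41], [0.16, 1.93], [-2.52, 2.52]. Speed limits (rad/s): [1.89, 1.89, 2.39, 2.39, 3.01, 3.01, 3.01].

### API

Orientations are given as [roll, pitch, yaw] about the fixed x, y, z axes, in that order (R = Rz(yaw) Ry(pitch) Rx(roll)).
In Python, from workcell import robot gives the robot as it stands.
- The arm moves only by the tool arm_command, never from a script. Its arguments are lists of equal length, an entry for each row: "translation": the shift along the world's x, y, z in mm, a list of three; "angular": the turn, a rotation vector about the world's x, y, z in rad, a list of three; "grip": the opening, from 0 (shut) to 1 (fully open). In form: {"translation": [[dx, dy, dz], ...], "angular": [[rx, ry, rz], ...], "grip": [grip, ...]}. A call has 1 to 5 rows; each row is the pose to reach, as a shift and turn from the pose commanded when the call began; what a row does not reach only later rows make up. A row lasts 1/10 s, in which the tool goes at most 50 mm and 8.59 degrees, less where a joint would pass 70% of its speed; a pose out of reach is approached as far as the arm can. A call with a gripper value outside its range is refused whole. The fingers move at their own pace and stop on an object; "force" is the grip in N (left out, the last holds). Time passes only in rows, so rows that repeat a pose let the fingers close. It gives the time, the measured TCP pose, the force, the opening and the grip force at its end, in the units of the state.
- robot.get_state(): the state, without advancing time (a new reading comes with each control period).
- robot.read_camera(name): name is "side" or "top"; returns a dict with "color" (384x512x3 uint8, blue, green, red), "fx", "fy", "cx", "cy" (pixels), "position" and "rotation" of the camera in the world. Camera axes: x right, y down, z forward; pixel columns grow to the right and rows downward; lengths in m; the calibration is good to about 2 mm. A picture is of the moment at which its call begins. There is no depth.
- robot.sign_off(): hands the job in; it is judged then, once.
Trained networks look in the newest picture that a camera, given by its name, has taken for a name from the list of things; names that differ only in an ending like _2 or _b are one class to them, and where a whole thing is asked for, a point or a joint stands for the part that bears it (a point fixed in the world has none). Each returns a list of dicts, best first, with "score" (0 to 1); they miss things now and then, are a little off and sometimes report something else, mostly with a low value. They report only what shows in the picture. A call takes as long as a camera call. They do not tell look-alikes from the thing itself.
- robot.regions_of(thing, camera): "pixels" (384x512 bool, what is visible of it) and "box" ([left, top, width, height] in pixels, round what is visible of it).
- robot.place_of(thing, camera): "location" ([row, column] in pixels: a listed point, or the origin of a listed thing).
The state is a dict: "clock": time; "joint_pos": joint angles; "joint_velocities": joint speeds; "joint_efforts": joint torques, N m; "tool_pos": TCP position; "orientation": TCP orientation; "contact_force": force on the tool from outside, world axes, zero at the start; "moment": the same for the moment, N m; "gripper_width": finger opening in m; "grasp_force": force on a finger pad.
Only numpy, scipy, OpenCV 4.12 (cv2) and the standard library are available. Lean on these libraries where they do the work, as an engineer would, in place of code of your own. Each camera call takes 0.05 s, during which the arm holds its last target. There are 200 camera calls.

### The job

The tall carton has slumped over the open storage tub and keeps its lid from closing. Without picking anything up, push the carton back upright where it is, so that it stands by itself clear of the tub, then push the tub's lid over and press it fully shut. Leave everything else on the table where it is.

Things in the scene. Friction and masses are not known exactly. Their poses are not given: they have to be found in the camera images.
- tub: White open storage tub, fixed to the table, 200 (its x) x 220 (its y) x 130 mm high, walls 5 mm, a few low packets inside (up to 65 mm high). Origin: centre of its underside. Its lid is hinged along the +x rim; the carton leans on the opposite (-x) rim.
- lid (a joint): Angle of the tub's blue lid about its hinge: 0 is fully shut (flat on the rim), 1.57 stands straight up, 1.95 is its stop, leaning outward. The lid is a flat plate 10 mm thick, 205 mm from hinge to free edge, 226 mm along the hinge, 0.2 kg, without handle. The hinge is stiff: the lid stays at whatever angle it is left and must be pushed all the way (about 0.5 to 2.5 N near the free edge).
- lid_hinge (a point): Middle of the lid's hinge line, on top of the tub's +x rim, 130 mm above the table. The hinge line runs along the tub's y.
- lid_edge (a point): Middle of the lid's free edge, on the face that is the top when shut and that looks outward, away from the carton, while the lid stands open.
- carton: Tall brown cardboard carton with a pale label, 60 (its x) x 90 (its y) x 230 mm (its z, upward when standing), 0.18 to 0.35 kg. Origin: centre of its underside. At the start it leans by about 25 degrees over the tub: it rests on the lower edge of its +x face, and that face leans on the tub's rim, so its top overhangs the tub's opening by about 35 mm. Past about 15 degrees from upright it falls back towards the tub; nearer than that it rocks upright by itself.
- mug: White mug, 84 mm wide, 92 mm high, origin under its centre. Bystander.
- glass: Clear tumbler, 68 mm wide, 110 mm high, origin under its centre. Bystander.
- jar: Small amber jar, 64 mm wide, 85 mm high, origin under its centre. Bystander.
- shaker: Red bottle, 60 mm wide, 150 mm high, origin under its centre. Bystander.
- spoon: Steel spoon, 190 mm long, lying flat. Bystander.
- jug: White milk jug with red cap, 100 mm wide, 231 mm high, origin under its centre. Bystander.
- pot: Blue ceramic cup, 72 mm wide, 100 mm high, origin under its centre. Bystander.
There are look-alikes about, which are no part of the job. There is more than one size of the carton; the one meant has the size given above.

How it is judged:
By the outcome, as a careful person would: the job done as asked, in the order asked, and still so for the second after the job is handed in, with the robot touching nothing.
It also fails if it takes over 48 s, if anything falls off the work surface, if the arm or the gripper's body presses on something with over 40 N, if the wrist force passes 120 N, or if a joint passes its speed limit or range.

## Working session

There is one attempt and no reset: what is moved stays moved. The work goes in short steps, Python scripts to look and compute and a tool call to move; the robot and the scene stay as the last step left them, time stands still between calls to the robot, and variables do not carry over. Pictures are saved under pics/ and viewed, at most 10 in all, crops included, and the job is handed in when it is done.

Besides the shell and the picture viewer there is one more tool, called after "Request:" as name(argument=value, ...), one argument or row to a line, values as JSON. arm_command: Moves the arm, as the interface text tells. Its arguments: {"type":"object","properties":{"translation":{"type":"array","items":{"type":"array","items":{"type":"number"}}},"angular":{"type":"array","items":{"type":"array","items":{"type":"number"}}},"grip":{"type":"array","items":{"type":"number"}},"force":{"type":"number"}},"required":["translation","angular","grip"]}

```bash
mkdir -p pics; cat > h.py <<'E'
import numpy as np, cv2
from workcell import robot
def ray(c,rc):
    d=np.array([(rc[1]-c['cx'])/c['fx'],(rc[0]-c['cy'])/c['fy'],1.]);d=np.array(c['rotation'])@d
    return np.array(c['position']),d/np.linalg.norm(d)
def onz(c,rc,z):
    p,d=ray(c,rc);return p+d*(z-p[2])/d[2]
def tri(rs):
    A=0;b=0
    for p,d in rs:
        M=np.eye(3)-np.outer(d,d);A=A+M;b=b+M@p
    return np.linalg.solve(A,b)
E
python3 - <<'E'
from h import *
np.set_printoptions(precision=3,suppress=True)
C={n:robot.read_camera(n) for n in('side','top')}
cv2.imwrite('pics/a.png',np.vstack([C[n]['color'] for n in C])[:, :]); 
for n in C: cv2.imwrite(f'pics/{n}0.png',cv2.resize(C[n]['color'],(800,600)));print(n,np.array(C[n]['position']),C[n]['fx'],np.array(C[n]['rotation'])[:,2])
for t in['carton','tub','lid_hinge','lid_edge','mug','glass','jar','shaker','spoon','jug','pot']:
  for n in C:
    print(t,n,[(np.round(r['location']),round(r['score'],2),onz(C[n],r['location'],{'lid_hinge':.13}.get(t,0))) for r in robot.place_of(t,n)[:3]])
s=robot.get_state();print(s['clock'],s['tool_pos'],s['orientation'])
E
```

```text
Traceback (most recent call last):
IndexError: too many indices for array: array is 1-dimensional, but 2 were indexed
```

View pics/side0.png

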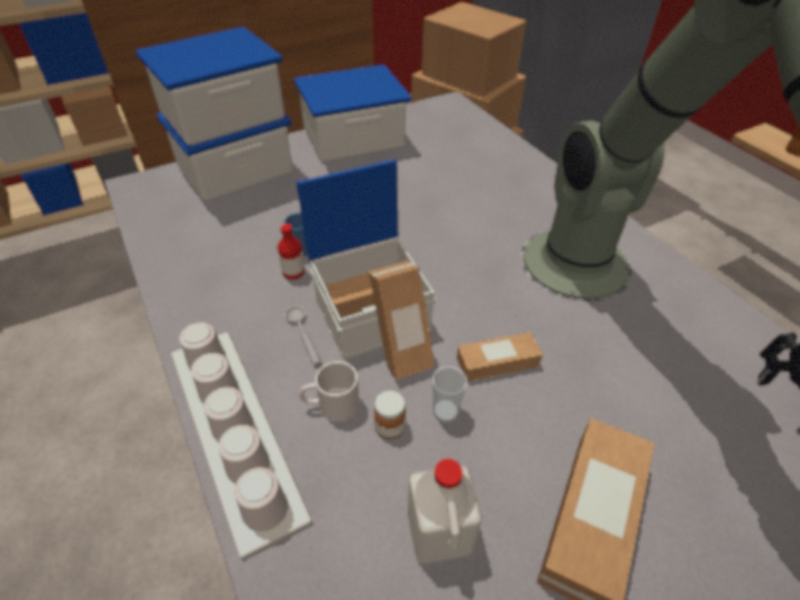

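The side view shows the carton leaning on the tub around (405,320) of 800x600, with the open lid at (350,210). The mug, jar and glass are in front of it. The camera rotation isn't a matrix, so I'll check its format.

```bash
cat >> h.py <<'E'
from scipy.spatial.transform import Rotation as Ro
def cam(n):
    c=dict(robot.read_camera(n));r=np.array(c['rotation']).ravel();c['raw']=r
    c['rotation']=(Ro.from_euler('xyz',r) if len(r)==3 else Ro.from_quat(r)).as_matrix();return c
E
python3 - <<'E'
from h import *
np.set_printoptions(precision=3,suppress=True)
C={n:cam(n) for n in('side','top')}
for n in C: cv2.imwrite(f'pics/{n}1.png',cv2.resize(C[n]['color'],(800,600)));print(n,np.array(C[n]['position']),C[n]['fx'],C[n]['raw'],C[n]['rotation'][:,2])
for t in['carton','tub','lid_hinge','lid_edge','mug','glass','jar','shaker','spoon','jug','pot']:
  for n in C:
    print(t,n,[(np.round(r['location']),round(r['score'],2),onz(C[n],r['location'],{'lid_hinge':.13}.get(t,0))) for r in robot.place_of(t,n)[:3]])
s=robot.get_state();print(s['clock'],s['tool_pos'],s['orientation'])
E
```

```text
side [0.947 0.723 0.974] 349.9010644834059 [-2.374 -0.008  2.637] [-0.341 -0.605 -0.72 ]
top [ 0.295 -0.01   1.637] 408.387835083372 [-2.967  0.015 -1.591] [ 0.174  0.011 -0.985]
carton side [(array([232., 295.]), 0.84, array([0.452, 0.14 , 0.   ])), (array([236., 263.]), 0.74, array([0.559, 0.102, 0.   ])), (array([284., 393.]), 0.56, array([0.298, 0.453, 0.   ]))]
carton top [(array([222., 217.]), 0.88, array([0.458, 0.163, 0.   ])), (array([257., 138.]), 0.72, array([0.324, 0.477, 0.   ])), (array([195., 233.]), 0.6, array([0.566, 0.095, 0.   ]))]
tub side [(array([202., 240.]), 0.73, array([ 0.556, -0.081,  0.   ])), (array([162., 192.]), 0.39, array([ 0.629, -0.376,  0.   ]))]
tub top [(array([194., 278.]), 0.57, array([ 0.564, -0.087,  0.   ]))]
lid_hinge side [(array([160., 227.]), 0.64, array([ 0.555, -0.18 ,  0.13 ])), (array([198., 237.]), 0.19, array([0.607, 0.008, 0.13 ]))]
lid_hinge top [(array([192., 308.]), 0.68, array([ 0.548, -0.192,  0.13 ])), (array([193., 233.]), 0.21, array([0.55 , 0.089, 0.13 ]))]
lid_edge side [(array([107., 223.]), 0.7, array([ 0.332, -0.7  , 
[... 665 characters left out ...]
, array([ 0.671, -0.314, -0.   ]))]
shaker top [(array([164., 336.]), 0.7, array([ 0.685, -0.329,  0.   ]))]
spoon side [(array([214., 195.]), 0.82, array([ 0.729, -0.103,  0.   ]))]
spoon top [(array([154., 281.]), 0.73, array([ 0.732, -0.106,  0.   ]))]
jug side [(array([339., 278.]), 0.92, array([0.699, 0.426, 0.   ])), (array([233., 261.]), 0.23, array([0.558, 0.086, 0.   ]))]
jug top [(array([165., 154.]), 0.82, array([0.7  , 0.419, 0.   ])), (array([182., 320.]), 0.31, array([ 0.612, -0.26 ,  0.   ]))]
pot side [(array([159., 192.]), 0.46, array([ 0.621, -0.397, -0.   ]))]
pot top [(array([178., 352.]), 0.69, array([ 0.627, -0.391,  0.   ]))]
1.3 [0.182 0.598 0.231] [3.142 0.    2.846]
```

View pics/top1.png

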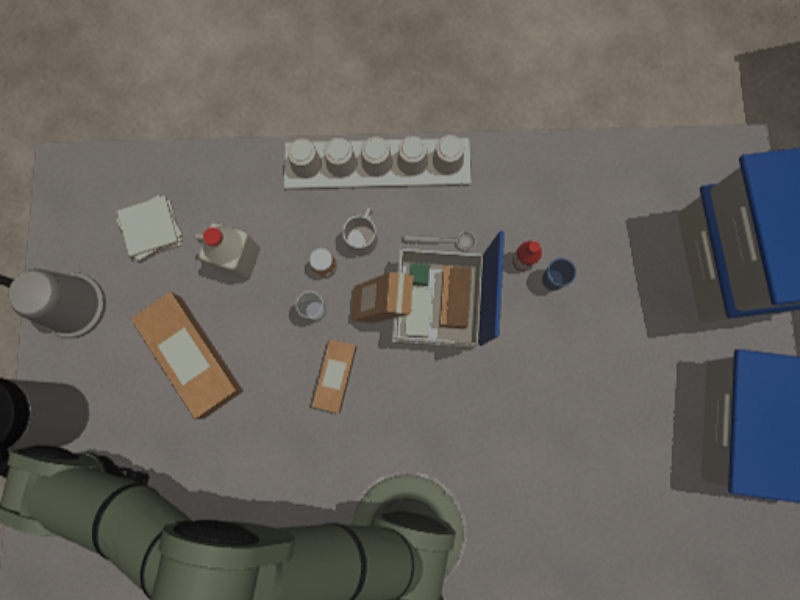

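The top view shows the tub rim with corners near (402,250), (482,252), (477,347) and (393,343). The carton leans in from the left, with its top end near (400,295). The lid stands on the right, at column 495. I'll zoom in to get the yaw.

```bash
python3 - <<'E'
from h import *
np.set_printoptions(precision=3,suppress=True)
c=cam('top')
cv2.imwrite('pics/top2.png',cv2.resize(c['color'][140:240,210:340],(780,600),interpolation=cv2.INTER_CUBIC))
s=.64
for u,v in [(402,250),(482,252),(477,347),(393,343)]: print('tub',onz(c,(v*s,u*s),.13))
r=robot.regions_of('carton','top')
for q in r[:3]: print(q['box'],q['score'])
cs=cam('side');a=robot.place_of('lid_edge','side')[0];robot.read_camera('top');b=robot.place_of('lid_edge','top')[0]
print('lid_edge',tri([ray(cs,a['location']),ray(c,b['location'])]))
print(robot.get_state()['joint_pos'],robot.get_state()['clock'])
E
```

```text
tub [ 0.677 -0.007  0.13 ]
tub [ 0.667 -0.2    0.13 ]
tub [ 0.437 -0.179  0.13 ]
tub [0.451 0.019 0.13 ]
[199.0, 216.5, 28.7, 48.2] 0.87
[83.0, 184.6, 69.3, 83.8] 0.84
[224.4, 174.7, 38.6, 31.4] 0.62
lid_edge [ 0.547 -0.2    0.355]
[-1.345  0.521 -0.036  1.599  0.021  1.021 -0.113] 1.6
```

View pics/top2.png

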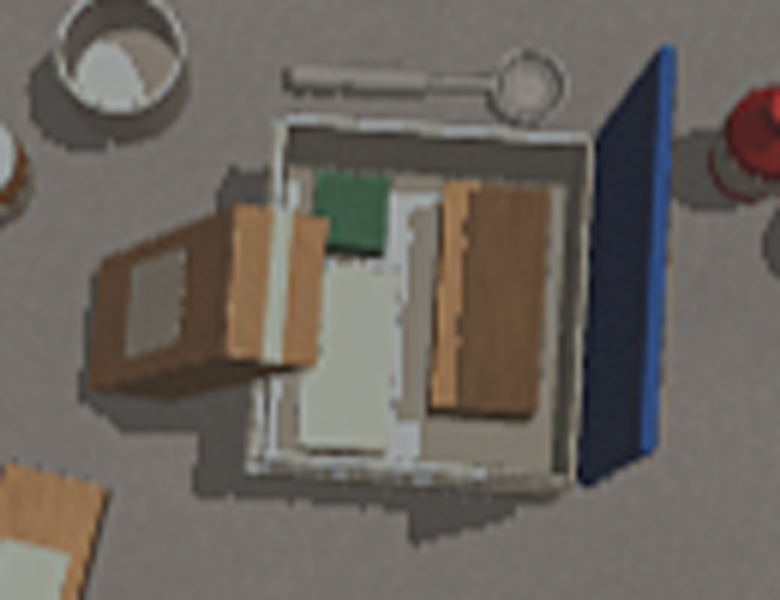

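Measured: the tub centre is about (0.558, -0.092) and the push direction back along +y is about (0.09, 0.995). The carton's top edge is about (0.55, -0.03, 0.21), and the lid stands at y of about -0.19 to -0.21. I'll move over now, high up and with the fingers shut.

Request:
arm_command(
  translation=[
    [10,-10,40],
    [25,-30,75],
    [45,-65,100],
    [65,-105,120],
    [85,-145,140],
  ],
  angular=[
    [0,0,0],
    [0,0,0],
    [0,0,0],
    [0,0,0],
    [0,0,0],
  ],
  grip=[0,0,0,0,0],
)

```text
clock: 2.1
tool_pos: [0.2677, 0.4513, 0.3722]
orientation: [3.141, 0.0, 2.846]
contact_force: [1.1, 0.5, 0.3]
gripper_width: 0.0127
grasp_force: 0.0
```

Request:
arm_command(
  translation=[
    [20,-40,5],
    [40,-80,10],
    [60,-120,10],
    [80,-160,10],
    [100,-200,10],
  ],
  angular=[
    [0,0,0],
    [0,0,0],
    [0,0,0],
    [0,0,0],
    [0,0,0],
  ],
  grip=[0,0,0,0,0],
)

```text
clock: 2.6
tool_pos: [0.3677, 0.251, 0.3816]
orientation: [3.141, 0.0, 2.846]
contact_force: [0.8, -0.3, -0.1]
gripper_width: 0.0005
grasp_force: 0.0
```

Request:
arm_command(
  translation=[
    [20,-40,0],
    [40,-80,0],
    [60,-120,0],
    [80,-160,0],
    [100,-200,0],
  ],
  angular=[
    [0,0,0.03],
    [0,0,0.06],
    [0,0,0.1],
    [0,0,0.15],
    [0,0,0.2],
  ],
  grip=[0,0,0,0,0],
)

```text
clock: 3.1
tool_pos: [0.4677, 0.051, 0.3816]
orientation: [3.141, 0.001, 3.048]
contact_force: [0.2, 1.7, 0.4]
gripper_width: 0.0
grasp_force: 0.0
```

Request:
arm_command(
  translation=[
    [18,-35,0],
    [38,-70,0],
    [58,-105,0],
    [78,-138,0],
    [78,-138,0],
  ],
  angular=[
    [0,0,0],
    [0,0,0],
    [0,0,0],
    [0,0,0],
    [0,0,0],
  ],
  grip=[0,0,0,0,0],
)

```text
clock: 3.6
tool_pos: [0.5462, -0.0896, 0.3809]
orientation: [-3.139, 0.0, 3.041]
contact_force: [-0.5, 1.1, 0.4]
gripper_width: -0.0
grasp_force: 0.0
```

Request:
arm_command(
  translation=[
    [0,0,-40],
    [0,0,-80],
    [0,0,-120],
    [0,0,-160],
    [0,0,-195],
  ],
  angular=[
    [0,0,0],
    [0,0,0],
    [0,0,0],
    [0,0,0],
    [0,0,0],
  ],
  grip=[0,0,0,0,0],
)

```text
clock: 4.1
tool_pos: [0.5447, -0.0846, 0.1846]
orientation: [3.141, -0.0, 3.046]
contact_force: [0.0, 0.5, -0.9]
gripper_width: -0.0001
grasp_force: 0.0
```

```bash
python3 - <<'E'
from h import *
a=cam('side')['color'][90:260,170:330];b=cam('top')['color'][120:290,180:340]
cv2.imwrite('pics/c3.png',cv2.resize(np.hstack([a,b]),(800,425),interpolation=cv2.INTER_CUBIC))
s=robot.get_state();print(s['tool_pos'],s['contact_force'],np.round(s['joint_pos'],2))
E
```

```text
[ 0.54310195 -0.08441129  0.18297628] [-0.35135439  0.66835804  0.3647688 ] [-0.24  0.5   0.4   1.86 -0.25  0.84  1.76]
```

View pics/c3.png

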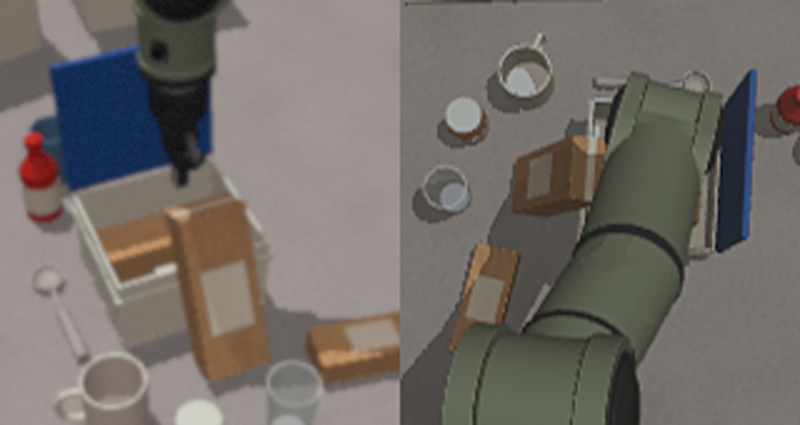

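The finger is between the carton and the lid, clear of both. I'll push along +y in small steps.

Request:
arm_command(
  translation=[
    [3,15,0],
    [5,28,0],
    [6,38,0],
    [7,48,0],
    [8,56,0],
  ],
  angular=[
    [0,0,0],
    [0,0,0],
    [0,0,0],
    [0,0,0],
    [0,0,0],
  ],
  grip=[0,0,0,0,0],
)

```text
clock: 4.7
tool_pos: [0.5535, -0.0279, 0.1869]
orientation: [3.141, 0.001, 3.047]
contact_force: [-0.2, -0.8, -0.1]
gripper_width: 0.0001
grasp_force: 0.1
```

Request:
arm_command(
  translation=[
    [1,8,0],
    [2,16,0],
    [3,24,0],
    [4,31,0],
    [4,38,0],
  ],
  angular=[
    [0,0,0],
    [0,0,0],
    [0,0,0],
    [0,0,0],
    [0,0,0],
  ],
  grip=[0,0,0,0,0],
)

```text
clock: 5.2
tool_pos: [0.5573, 0.0094, 0.1863]
orientation: [-3.142, -0.0, 3.046]
contact_force: [-0.4, -0.8, 4.0]
gripper_width: 0.0003
grasp_force: 2.1
```

```bash
python3 - <<'E'
from h import *
a=cam('side')['color'][90:260,170:330];b=cam('top')['color'][120:290,180:340]
cv2.imwrite('pics/c4.png',cv2.resize(np.hstack([a,b]),(800,425),interpolation=cv2.INTER_CUBIC))
s=robot.get_state();print(s['tool_pos'],s['contact_force'])
E
```

```text
[0.55749007 0.00980515 0.18645466] [ 0.8936607  -1.19163306  2.59790289]
```

View pics/c4.png

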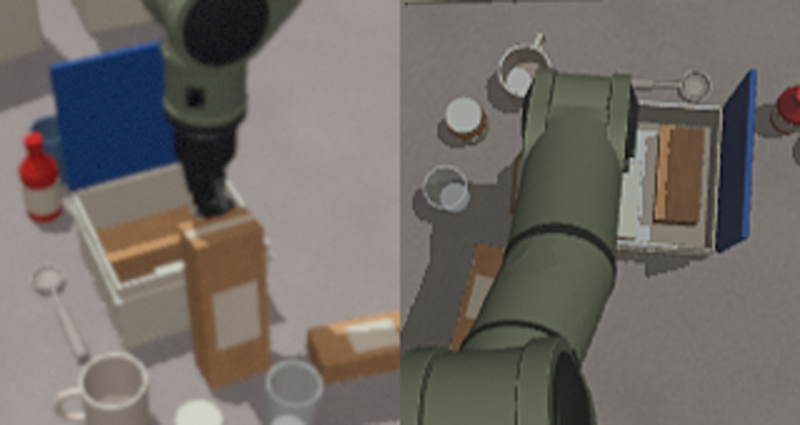

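The carton is coming upright, with the fingertip pushing on its face. I'll continue slowly.

Request:
arm_command(
  translation=[
    [0,5,0],
    [1,10,0],
    [1,15,0],
    [2,20,0],
    [2,24,0],
  ],
  angular=[
    [0,0,0],
    [0,0,0],
    [0,0,0],
    [0,0,0],
    [0,0,0],
  ],
  grip=[0,0,0,0,0],
)

```text
clock: 5.8
tool_pos: [0.5614, 0.0323, 0.1891]
orientation: [3.14, 0.005, 3.044]
contact_force: [-4.8, -4.6, 45.0]
gripper_width: -0.0001
grasp_force: 21.1
```

Request:
arm_command(
  translation=[
    [0,3,0],
    [0,6,0],
    [0,6,0],
    [0,6,0],
    [0,6,0],
  ],
  angular=[
    [0,0,0],
    [0,0,0],
    [0,0,0],
    [0,0,0],
    [0,0,0],
  ],
  grip=[0,0,0,0,0],
)

```text
clock: 6.3
tool_pos: [0.5618, 0.0383, 0.1897]
orientation: [3.14, 0.007, 3.044]
contact_force: [-5.1, -4.1, 47.5]
gripper_width: -0.0002
grasp_force: 21.9
```

```bash
python3 - <<'E'
from h import *
a=cam('side')['color'][90:260,170:330];b=cam('top')['color'][120:290,180:340]
cv2.imwrite('pics/c5.png',cv2.resize(np.hstack([a,b]),(800,425),interpolation=cv2.INTER_CUBIC))
s=robot.get_state();print(s['tool_pos'],s['contact_force'])
E
```

```text
[0.56176326 0.0382825  0.18965222] [-5.36407721 -4.25022664 48.06204866]
```

View pics/c5.png

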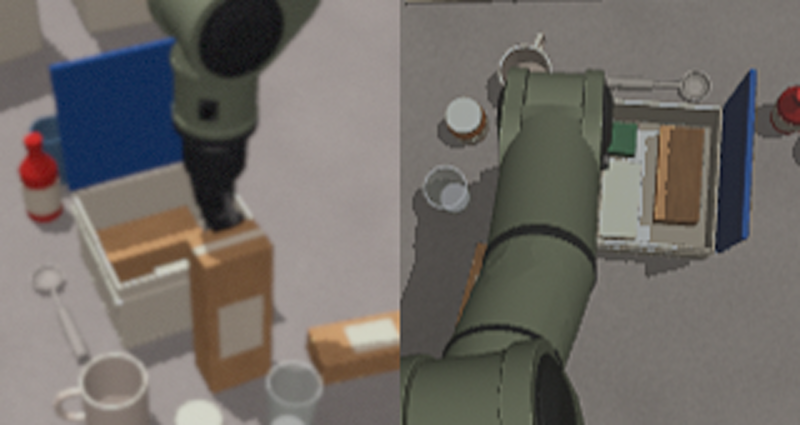

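The wrist reads 48 N along z: the edge of the carton's top is catching under a widening of the finger. I'll ease up at once so only the tip pushes.

Request:
arm_command(
  translation=[
    [0,0,4],
    [0,0,8],
    [0,0,12],
    [0,0,15],
    [0,0,15],
  ],
  angular=[
    [0,0,0],
    [0,0,0],
    [0,0,0],
    [0,0,0],
    [0,0,0],
  ],
  grip=[0,0,0,0,0],
)

```text
clock: 6.9
tool_pos: [0.5593, 0.0389, 0.2015]
orientation: [3.142, 0.0, 3.046]
contact_force: [-0.1, -0.2, 0.3]
gripper_width: -0.0002
grasp_force: 0.0
```

```bash
python3 - <<'E'
from h import *
a=cam('side')['color'][90:260,170:330];b=cam('top')['color'][120:290,180:340]
cv2.imwrite('pics/c6.png',cv2.resize(np.hstack([a,b]),(800,425),interpolation=cv2.INTER_CUBIC))
s=robot.get_state();print(s['tool_pos'],s['contact_force'])
E
```

```text
[0.55910707 0.03887001 0.20113045] [-0.06251726  0.22924826  0.66384663]
```

View pics/c6.png

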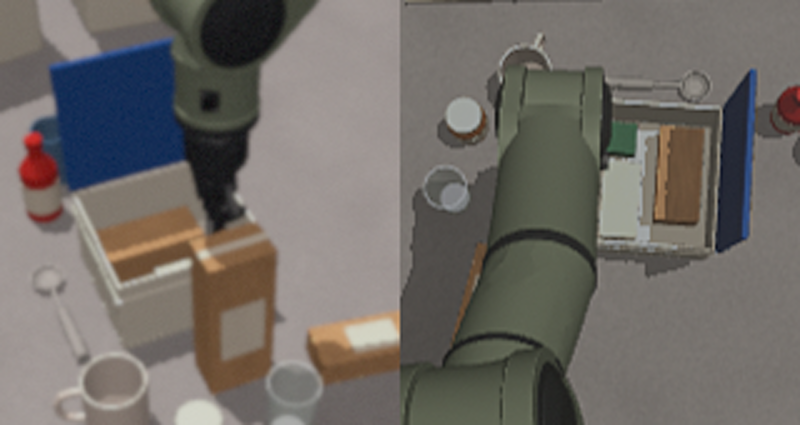

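No force on the tool now, and the carton looks upright, standing clear of the tub. I'll retreat, rise above the lid and check from above.

Request:
arm_command(
  translation=[
    [-1,-12,0],
    [-2,-30,5],
    [-4,-50,40],
    [-5,-70,85],
    [-6,-90,130],
  ],
  angular=[
    [0,0,0],
    [0,0,0],
    [0,0,0],
    [0,0,0],
    [0,0,0],
  ],
  grip=[0,0,0,0,0],
)

```text
clock: 7.5
tool_pos: [0.5523, -0.054, 0.3331]
orientation: [-3.141, -0.001, 3.044]
contact_force: [0.8, -0.1, 0.1]
gripper_width: 0.0001
grasp_force: 0.0
```

Request:
arm_command(
  translation=[
    [0,-25,45],
    [0,-55,85],
    [-5,-100,95],
    [-6,-145,95],
    [-8,-190,95],
  ],
  angular=[
    [0,0,0],
    [0,0,0],
    [0,0,0],
    [0,0,0],
    [0,0,0],
  ],
  grip=[0,0,0,0,0],
)

```text
clock: 8.0
tool_pos: [0.5439, -0.2445, 0.4273]
orientation: [-3.141, 0.001, 3.045]
contact_force: [1.5, 0.5, 0.4]
gripper_width: 0.0001
grasp_force: 0.0
```

Request:
arm_command(
  translation=[
    [0,-40,0],
    [0,-45,0],
    [0,-45,0],
  ],
  angular=[
    [0,0,0],
    [0,0,0],
    [0,0,0],
  ],
  grip=[0,0,0],
)

```text
clock: 8.3
tool_pos: [0.5438, -0.2888, 0.4262]
orientation: [-3.141, -0.001, 3.042]
contact_force: [0.8, 1.0, -0.6]
gripper_width: 0.0001
grasp_force: 0.0
```

```bash
python3 - <<'E'
from h import *
np.set_printoptions(precision=3,suppress=True)
cs,ct=cam('side'),cam('top')
a=cs['color'][90:260,170:330];b=ct['color'][120:290,180:340]
cv2.imwrite('pics/c7.png',cv2.resize(np.hstack([a,b]),(800,425),interpolation=cv2.INTER_CUBIC))
s=robot.get_state();print(s['tool_pos'],s['orientation'],s['contact_force'])
for n,c in(('side',cs),('top',ct)):
  for t in('carton','lid_edge','lid_hinge','shaker','mug'): print(n,t,[(np.round(q['location'],1),round(q['score'],2),onz(c,q['location'],{'lid_edge':.335,'lid_hinge':.13}.get(t,0))) for q in robot.place_of(t,n)[:3]])
E
```

```text
[ 0.545 -0.286  0.426] [ 3.141 -0.     3.046] [-0.12   0.976 -0.155]
side carton [(array([230.3, 296.1]), 0.94, array([0.445, 0.135, 0.   ])), (array([240.1, 263.2]), 0.79, array([0.568, 0.116, 0.   ])), (array([281.4, 393.7]), 0.55, array([0.289, 0.448, 0.   ]))]
side lid_edge [(array([105.9, 221.4]), 0.84, array([ 0.546, -0.218,  0.335]))]
side lid_hinge [(array([158.8, 223.2]), 0.67, array([ 0.564, -0.194,  0.13 ]))]
side shaker [(array([172.4, 189.8]), 0.92, array([ 0.661, -0.323,  0.   ])), (array([274.3, 248.5]), 0.73, array([0.675, 0.209, 0.   ]))]
side mug [(array([174.3, 190.2]), 0.21, array([ 0.664, -0.311,  0.   ]))]
top carton [(array([194.3, 232.9]), 0.87, array([0.568, 0.096, 0.   ])), (array([217.6, 217.1]), 0.8, array([0.475, 0.161, 0.   ])), (array([258.7, 136. ]), 0.75, array([0.318, 0.484, 0.   ]))]
top lid_edge [(array([180.7, 319.4]), 0.72, array([ 0.551, -0.207,  0.335]))]
top lid_hinge [(array([195. , 308.3]), 0.85, array([ 0.538, -0.194,  0.13 ]))]
top shaker [(array([166.5, 331.4]), 0.68, array([ 0.675, -0.31 ,  0.   ]))]
top mug [(array([156.3, 230.4]), 0.96, array([0.728, 0.105, 0.   ]))]
```

View pics/c7.png

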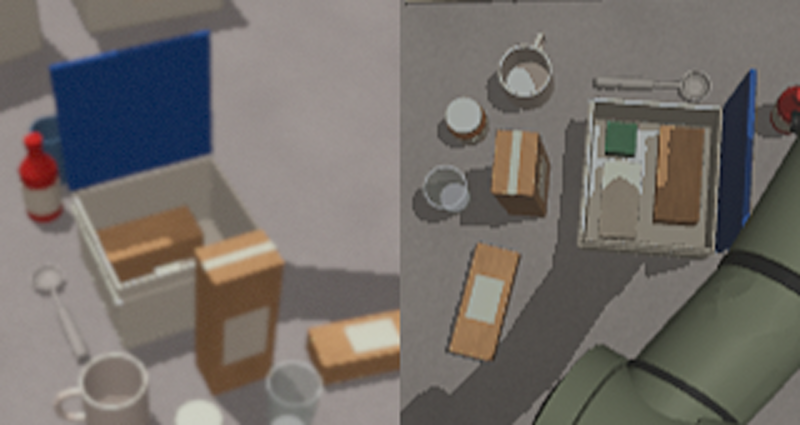

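The carton now stands upright and clear of the tub, with its top at about (520,160) in the right half of the picture. Next I'll lower the finger behind the lid and push it over.

Request:
arm_command(
  translation=[
    [0,0,-40],
    [0,0,-80],
    [0,0,-120],
    [0,20,-122],
    [0,40,-122],
  ],
  angular=[
    [0,0,0],
    [0,0,0],
    [0,0,0],
    [0,0,0],
    [0,0,0],
  ],
  grip=[0,0,0,0,0],
)

```text
clock: 9.4
tool_pos: [0.5445, -0.2457, 0.3029]
orientation: [3.141, -0.002, 3.045]
contact_force: [0.7, 0.4, 0.1]
gripper_width: 0.0001
grasp_force: 0.0
```

Request:
arm_command(
  translation=[
    [1,20,0],
    [2,40,0],
    [4,60,-2],
    [6,80,-5],
    [8,95,-8],
  ],
  angular=[
    [0,0,0],
    [0,0,0],
    [0,0,0],
    [0,0,0],
    [0,0,0],
  ],
  grip=[0,0,0,0,0],
)

```text
clock: 9.9
tool_pos: [0.5533, -0.1501, 0.2962]
orientation: [-3.142, -0.0, 3.046]
contact_force: [0.3, -1.5, -1.0]
gripper_width: 0.0003
grasp_force: 0.7
```

Request:
arm_command(
  translation=[
    [2,30,-16],
    [4,54,-36],
    [6,72,-54],
    [8,88,-74],
    [9,100,-96],
  ],
  angular=[
    [0,0,0],
    [0,0,0],
    [0,0,0],
    [0,0,0],
    [0,0,0],
  ],
  grip=[0,0,0,0,0],
)

```text
clock: 10.4
tool_pos: [0.5626, -0.0499, 0.1997]
orientation: [3.141, 0.001, 3.047]
contact_force: [2.2, -1.3, 0.5]
gripper_width: 0.0001
grasp_force: 0.5
```

```bash
python3 - <<'E'
from h import *
a=cam('side')['color'][90:260,170:330];b=cam('top')['color'][120:290,180:340]
cv2.imwrite('pics/c8.png',cv2.resize(np.hstack([a,b]),(800,425),interpolation=cv2.INTER_CUBIC))
s=robot.get_state();print(s['tool_pos'],s['contact_force'])
E
```

```text
[ 0.56123978 -0.04928235  0.19800498] [-0.57549454 -0.7841974   0.55672777]
```

View pics/c8.png

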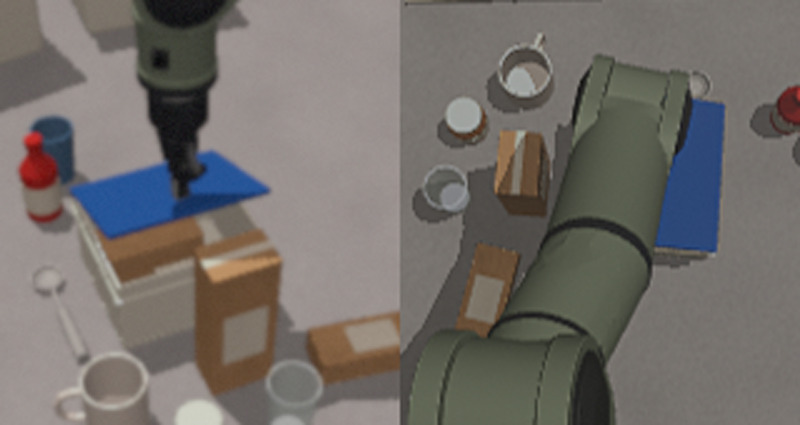

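The lid is nearly down at about 0.4 rad and clears the carton. I'll press it down now.

Request:
arm_command(
  translation=[
    [0,2,-14],
    [0,4,-28],
    [0,4,-40],
    [0,4,-50],
    [0,4,-56],
  ],
  angular=[
    [0,0,0],
    [0,0,0],
    [0,0,0],
    [0,0,0],
    [0,0,0],
  ],
  grip=[0,0,0,0,0],
)

```text
clock: 11.0
tool_pos: [0.5619, -0.0475, 0.1433]
orientation: [-3.141, -0.001, 3.045]
contact_force: [-0.5, 1.0, 1.3]
gripper_width: -0.0002
grasp_force: 0.4
```

Request:
arm_command(
  translation=[
    [0,0,-1],
    [0,0,-2],
    [0,0,-2],
  ],
  angular=[
    [0,0,0],
    [0,0,0],
    [0,0,0],
  ],
  grip=[0,0,0],
)

```text
clock: 11.3
tool_pos: [0.5623, -0.0473, 0.1425]
orientation: [-3.142, 0.0, 3.046]
contact_force: [-0.2, -0.9, 0.4]
gripper_width: 0.0002
grasp_force: 0.0
```

Request:
arm_command(
  translation=[
    [0,0,-1],
    [0,0,-2],
    [0,0,-3],
    [0,0,-3],
    [0,0,-3],
  ],
  angular=[
    [0,0,0],
    [0,0,0],
    [0,0,0],
    [0,0,0],
    [0,0,0],
  ],
  grip=[0,0,0,0,0],
)

```text
clock: 11.8
tool_pos: [0.5625, -0.0472, 0.1404]
orientation: [3.141, 0.001, 3.046]
contact_force: [-6.3, 2.2, 20.5]
gripper_width: 0.0001
grasp_force: 10.3
```

It's on the hard stop with 20 N, so the lid is shut. I'll retreat and verify.

Request:
arm_command(
  translation=[
    [0,0,15],
    [0,-10,55],
    [0,-30,100],
    [0,-50,145],
    [0,-70,190],
  ],
  angular=[
    [0,0,0],
    [0,0,0],
    [0,0,0],
    [0,0,0],
    [0,0,0],
  ],
  grip=[0,0,0,0,0],
)

```text
clock: 12.3
tool_pos: [0.5618, -0.1179, 0.3314]
orientation: [-3.142, 0.0, 3.046]
contact_force: [0.1, -0.6, 0.1]
gripper_width: 0.0
grasp_force: 0.0
```

Request:
arm_command(
  translation=[
    [0,-40,20],
    [0,-80,40],
    [0,-120,40],
    [0,-160,40],
    [0,-160,40],
  ],
  angular=[
    [0,0,0],
    [0,0,0],
    [0,0,0],
    [0,0,0],
    [0,0,0],
  ],
  grip=[0,0,0,0,0],
)

```text
clock: 12.8
tool_pos: [0.5605, -0.2826, 0.3692]
orientation: [-3.139, -0.0, 3.04]
contact_force: [-0.4, -0.2, 0.5]
gripper_width: -0.0
grasp_force: 0.0
```

```bash
python3 - <<'E'
from h import *
np.set_printoptions(precision=3,suppress=True)
cs,ct=cam('side'),cam('top')
a=cs['color'][90:260,170:330];b=ct['color'][120:290,180:340]
cv2.imwrite('pics/c9.png',cv2.resize(np.hstack([a,b]),(800,425),interpolation=cv2.INTER_CUBIC))
s=robot.get_state();print(s['clock'],s['tool_pos'],s['contact_force'])
l={n:robot.place_of('lid_edge',n) for n in('side','top')}
print(tri([ray(cs,l['side'][0]['location']),ray(ct,l['top'][0]['location'])]))
E
```

```text
12.9 [ 0.562 -0.278  0.369] [-0.702  0.562  0.344]
[0.574 0.026 0.151]
```

View pics/c9.png

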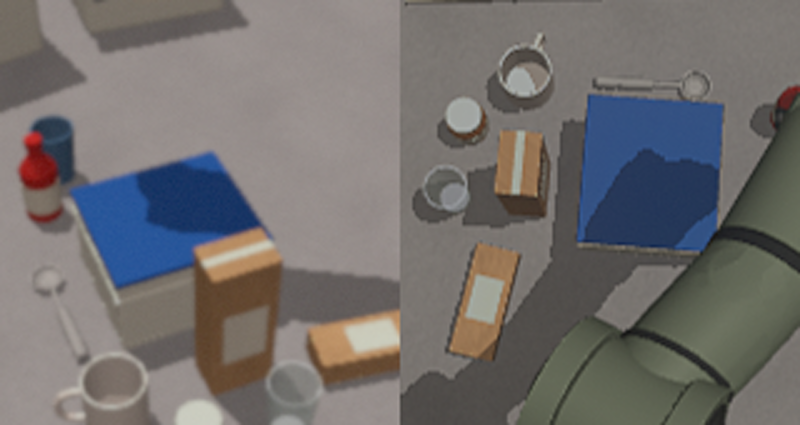

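The lid lies flat on the rim, the carton stands clear of the tub, and the other things are where they were.

```bash
python3 -c "
from workcell import robot
print(robot.sign_off())"
```

```text
the job is handed in; nothing more can be done
None
```

The carton stands upright by itself, clear of the tub, the lid is pressed fully shut and everything else was left in place, handed in at about 13 s; while pushing the carton, the wrist briefly read 48 N (the finger caught the carton's top edge), which could count against the 40 N limit if it's judged as the gripper's body.

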